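# Swing a slide basket out over the rinse tray on a locking telescopic boom

### The arm

A 6-joint arm with a two-finger parallel gripper is mounted at the origin on the work surface. World frame = base frame: x ahead of the robot, y to its left, z up, the work surface at z = 0. Lengths are in mm, angles in rad, forces in N, time in s.
With the tool pointing down it reaches from about 350 to 975 mm from the base axis. Payload 7.1 kg.
Tool frame: the origin (TCP) lies on the centre line of the jaws, within the pads' length; the fingertips stand 8 mm ahead of it and the grasp point (between the pads) lies 11 mm behind it; z points along the fingers, x is the direction in which the jaws open and shut, and the axes are right-handed (so a half turn about z gives the same grasp; the last joint's range is limited). The gripper opens to 88 mm and grips with 3 to 60 N. Pads are 20 mm wide; open, the fingers measure 115 mm over their backs; the gripper's body (75 mm by 178 mm) begins 61 mm behind the grasp point.
Start: joints at [1.214, 0.423, 1.63, -0, 1.089, -0.019], TCP at [207.101, 589.673, 230.675] pointing down, gripper open.
Joint ranges: [-3, 3], [-0.9, 2.11], [0.09, 2.58], [-1.31, 4.45], [0.11, 2.69], [-2.54, 2.54]. Speed limits (rad/s): [2.39, 2.39, 3.01, 3.14, 3.14, 3.14].

### API

Orientations are given as a rotation vector (axis times angle).
In Python, from workcell import ctrl gives the robot as it stands.
- The arm moves only by the shell command python3 -m handwheel 'ROWS'. ROWS is JSON, a list of rows, each a list of 3 entries, a list of its own where there are three numbers: the turn, a rotation vector about the tool's x, y, z in rad, then the shift along the tool's x, y, z in mm, then the opening, from 0 (shut) to 1 (fully open). In form: [[[ax, ay, az], [tx, ty, tz], jaw], ...]. A call has exactly 10 rows; each row shifts and turns the pose as measured when the row begins, along the tool's axes as they then stand; what a row does not reach is not made up. A row lasts 1/12 s, in which the tool goes at most 41.7 mm and 7.16 degrees, less where a joint would pass 70% of its speed; a pose out of reach is approached as far as the arm can. A call with a gripper value outside its range is refused whole. The fingers move at their own pace and stop on an object; the grip force is fixed at half the most. Time passes only in rows, so rows that do not move let the fingers close, or fill a call up. It gives the time, the measured TCP pose, the force and the opening at its end, in the units of the state.
- ctrl.get_obs(): the state, without advancing time (a new reading comes with each control period).
- ctrl.get_image(name): name is "scene" or "top" or "wrist"; returns a dict with "pixels" (400x640x3 uint8, red, green, blue), "camera_matrix" (3x3 intrinsics, pixels), "rvec" (rotation vector, rad) and "tvec" (3), from world to camera coordinates, as OpenCV has them. Camera axes: x right, y down, z forward; pixel columns grow to the right and rows downward; lengths in mm; the calibration is good to about 2 mm. A picture is of the moment at which its call begins. There is no depth.
- ctrl.close_job(): hands the job in, once; it reports no verdict.
Trained networks look in a picture, given as the dict that the camera call returned (one of the last four; its "shot" number tells which), for a name from the list of things; names that differ only in an ending like _2 or _b are one class to them, and where a whole thing is asked for, a point or a joint stands for the part that bears it (a point fixed in the world has none). Each returns a list of dicts, best first, with "score" (0 to 1); they miss things now and then, are a little off and sometimes report something else, mostly with a low value. They report only what shows in the picture. A call takes as long as a camera call.
- ctrl.look_for(picture, query): "position" ([x, y, z] in mm, in the coordinates of the camera as it stood for that picture, good to about 4 mm: the middle of the surface that is visible of it).
- ctrl.spot_point(picture, query): "position" ([x, y, z] in mm, in the coordinates of the camera as it stood for that picture, good to about 4 mm: a listed point, or the origin of a listed thing).
The state is a dict: "t": time; "qpos": joint angles; "qvel": joint speeds; "joint_torque": joint torques, N m; "ee_pos": TCP position; "orientation": TCP orientation; "ft_force": force on the tool from outside, world axes, zero at the start; "moment": the same for the moment, N m; "width": finger opening in mm.
Only numpy, scipy, OpenCV 4.12 (cv2) and the standard library are available. Lean on these libraries where they do the work, as an engineer would, in place of code of your own. Each camera call takes 0.05 s, during which the arm holds its last target.

### The job

Hang the green slide basket by its wire hoop on the hook at the end of the telescopic boom and let go of it. Then push the boom's red lock button fully in, and with the yellow post draw the boom out until its pointer lines up with the white line of the red marker on the scale, so that the basket hangs over the rinse tray. The boom springs back if let go, so finish while still holding it steady there by the post; leave the marker and the other things on the bench where they are.

Things in the scene. Friction and masses are not known exactly. Their poses are not given: they have to be found in the camera images.
- stand: The fixed rinse stand: grey base plate 150 x 160 x 18 mm, steel column, and on it a blue sleeve (36 x 120 x 28 mm, its top 194 mm above the bench) through which the boom slides. Origin: bench level under the column's axis. The boom runs level along the stand's own -y, its axis 180 mm above the bench; the stand's +x is the side that carries the white scale strip (30 mm wide, 60 to 90 mm to the side of the boom's axis, top 177 mm above the bench, a tick each 10 mm).
- boom: The sliding boom: a 16 mm square aluminium bar with the yellow post, pointer and hook. Its origin is at bench level and coincides with the stand's origin when the boom is fully in (as it starts); it moves along the stand's -y as the boom is drawn out, by 160 mm at most. While the lock button is up it is locked fully in. Unlocked, a spring pulls it back in with 3 N when in, 5 N when 140 mm out, plus about 0.6 N friction.
- boom_post (a point): Point to grip on the yellow post: an upright square bar 18 x 18 mm, sides parallel to the stand's axes, from 8 to 62 mm above the boom's axis; the point is on its centre line, 42 mm above the boom's axis (20 mm below its top). It moves with the boom. The sleeve's end is 46 mm behind the post's rear face when the boom is in; the hook is 83 mm ahead of the post.
- hook_seat (a point): Seat of the hook at the boom's end: top of a level round steel prong 10 mm in diameter pointing along the stand's -y. A 26 mm dark collar has its face 12 mm behind this point; an upturned tip begins 12 mm ahead of it, ends 20 mm ahead and rises 16 mm above it. A hoop must be passed over the tip from ahead (moving along the stand's +y) and lowered on the seat.
- pointer (a point): Reading point of the boom's index arm (yellow, 10 mm wide, with a black line): 75 mm to the stand's +x side of the boom's axis, in line with the post, moving with the boom. The arm reaches out over the scale strip.
- marker_line (a point): White line on the red marker (36 x 12 x 8 mm) that sits on the scale strip. The boom is at the mark when the pointer has the same y as this line in the stand's frame. The marker can be shifted by a push of about 6 N; it is to be left where it is. It is set 60 to 120 mm out from where the pointer starts.
- button_top (a point): Centre of the top of the red lock button, round, 26 mm in diameter, standing 13 mm out of the sleeve's top, straight above the column.
- lock (a joint): Lock button: 0 = up (locked), 0.008 m = fully in (unlocked; frees the boom from about 0.005). It takes about 3 to 4 N downward, moves 8 mm, and stays in when let go.
- basket: Green open slide basket 78 x 66 x 50 mm (x, y, z) holding glass slides, about 0.15 kg. A steel wire hoop (6 mm wire) stands over it in its xz plane: uprights 36 mm either side of the middle, the top bar bent slightly to a peak in the middle. A white grip block stands on the peak. Same shape if turned by half a turn. Origin: centre of the underside.
- basket_loop (a point): Underside of the hoop's peak, 109 mm above the basket's underside, the point that rests on the hook's seat. The opening below it is 59 mm high (to the basket's rim) and 66 mm wide along the basket's x.
- basket_grip (a point): Point to grip on the basket's white grip block (28 mm along the basket's x, 14 mm along its y, 44 mm tall from 114 to 158 mm above the underside); the point is 138 mm above the underside, on the centre line.
- tray: White rinse tray 150 x 170 x 40 mm fixed under the outer part of the boom, aligned with the stand. Origin: centre of its underside.
- reagent: Amber glass bottle, 60 mm diameter, 130 mm high, bystander. Origin: centre of the underside.
- beaker: Glass beaker, 70 mm diameter, 85 mm high, bystander. Origin: centre of the underside.
- jar: Clear jar with orange cap, 60 mm diameter, 70 mm high, bystander. Origin: centre of the underside.
- wash: White wash bottle with red cap, 56 mm diameter, 140 mm high, bystander. Origin: centre of the underside.
- tipbox: Orange tip box with a clear lid, 80 x 110 x 50 mm, bystander. Origin: centre of the underside.

How it is judged:
By the outcome, as a careful person would: the job done as asked, in the order asked, and still so for the second after the job is handed in, while the arm keeps its last pose, push and grip.
It also fails if it takes over 67 s, if anything falls off the work surface, if the arm or the gripper's body presses on something with over 40 N, if the wrist force passes 120 N, or if a joint passes its speed limit or range.

## Working session

There is one attempt and no reset: what is moved stays moved. The work goes in short steps, Python scripts to look and compute and a shell command to move; the robot and the scene stay as the last step left them, time stands still between calls to the robot, and variables do not carry over. Pictures are saved under pics/ and viewed, and the job is handed in when it is done.

```bash
ls; mkdir -p pics; cat > h.py <<'E'
import numpy as np, cv2
from scipy.spatial.transform import Rotation as R
from workcell import ctrl
def snap(name,fn=None):
    im=ctrl.get_image(name)
    if fn: cv2.imwrite('pics/'+fn,cv2.cvtColor(im['pixels'],cv2.COLOR_RGB2BGR))
    return im
def c2w(im,p):
    Rm=R.from_rotvec(np.ravel(im['rvec'])).as_matrix()
    return Rm.T@(np.array(p)-np.ravel(im['tvec']))
def ray(im,uv,z):
    K=np.array(im['camera_matrix']);Rm=R.from_rotvec(np.ravel(im['rvec'])).as_matrix()
    o=-Rm.T@np.ravel(im['tvec']);d=Rm.T@np.linalg.solve(K,[uv[0],uv[1],1])
    return o+d*(z-o[2])/d[2]
def proj(im,P):
    q,_=cv2.projectPoints(np.array(P,float).reshape(-1,3),np.ravel(im['rvec']).astype(float),np.ravel(im['tvec']).astype(float),np.array(im['camera_matrix'],float),None)
    return q.reshape(-1,2)
E
python3 - <<'E'
from h import *
for n in ['scene','top']:
    im=snap(n,n+'0.png')
    for q in ['stand','hook_seat','boom_post','pointer','marker_line','button_top','basket','basket_loop','basket_grip','tray']:
        r=ctrl.spot_point(im,q)
        print(n,q,[(round(x['score'],2),np.round(c2w(im,x['position'])).tolist()) for x in r[:2]])
print(ctrl.get_obs())
E
```

```text
pics
scene stand [(0.7, [530.0, 256.0, -1.0])]
scene hook_seat [(0.93, [557.0, 59.0, 188.0]), (0.69, [620.0, 150.0, 182.0])]
scene boom_post [(0.73, [544.0, 142.0, 223.0])]
scene pointer [(0.74, [618.0, 152.0, 181.0])]
scene marker_line [(0.5, [629.0, 77.0, 180.0]), (0.33, [526.0, 251.0, 205.0])]
scene button_top [(0.48, [528.0, 254.0, 207.0])]
scene basket [(0.97, [483.0, -368.0, -2.0])]
scene basket_loop [(0.56, [483.0, -372.0, 110.0])]
scene basket_grip [(0.64, [477.0, -366.0, 138.0])]
scene tray [(0.65, [570.0, -32.0, 2.0])]
top stand [(0.88, [528.0, 257.0, 2.0])]
top hook_seat [(0.84, [555.0, 62.0, 186.0])]
top boom_post [(0.92, [547.0, 145.0, 225.0]), (0.6, [674.0, -285.0, -2.0])]
top pointer [(0.83, [621.0, 151.0, 185.0])]
top marker_line [(0.37, [630.0, 83.0, 182.0])]
top button_top [(0.37, [529.0, 258.0, 208.0])]
top basket [(0.6, [484.0, -367.0, -1.0]), (0.34, [628.0, 84.0, 180.0])]
top basket_loop [(0.82, [480.0, -371.0, 106.0])]
top basket_grip [(0.84, [479.0, -367.0, 138.0])]
top tray [(0.84, [566.0, -29.0, -0.0]), (0.56, [545.0, 145.0, 224.0])]
{'t': 1.1, 'qpos': array([ 1.21399283e+00,  4.23071791e-01,  1.62987279e+00, -2.95413334e-05,
        1.08860955e+00, -1.90228549e-02]), 'qvel': array([ 0.00250887,  0.00078972, -0.00018108,  0.00079417, -0.00073433,
        0.0019729 ]), 'joint_torque': array([ 2.77621948e-04, -5.44584131e+01, -2.74046284e+01,  6.44643581e-02,
        1.68007286e-02, -2.92454376e-05]), 'ee_pos': array([207.11765262, 589.68333179, 230.70340122]), 'orientation': array([-2.56322101e+00, -1.81645321e+00, -7.31525369e-05]), 'ft_force': array([-0.19460042,  0.23936536, -0.08102022]), 'moment': array([-0.00218459,  0.01137475,  0.05482964]), 'width': 87.8575505241321}
```

View pictures.

View pics/scene0.png

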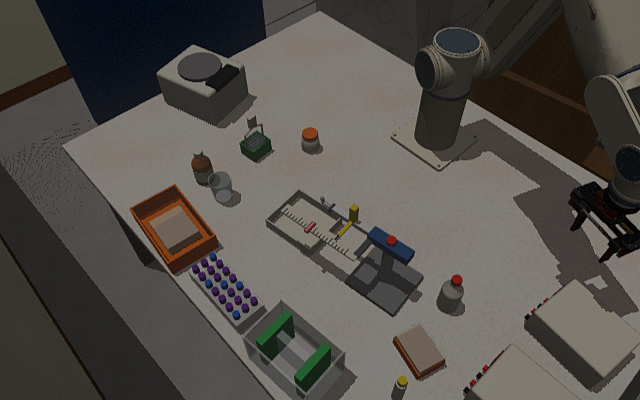

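View pics/top0.png

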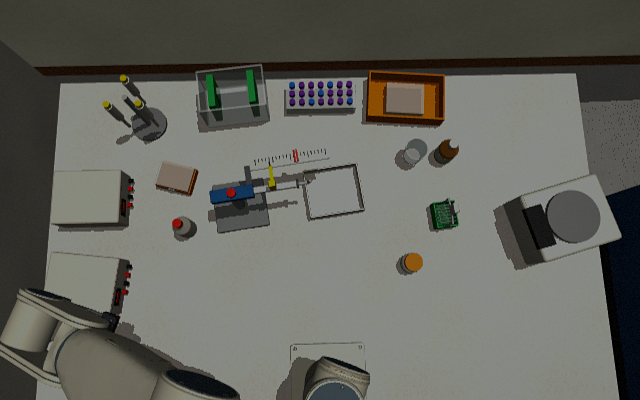

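```bash
cat >> h.py <<'E'
def go(P,yaw=None):
    """tool-frame shift to world P (grasp z given as TCP), and turn to have tool x at yaw (mod pi), tool down"""
    o=ctrl.get_obs();Rt=R.from_rotvec(o['orientation']);p=np.array(o['ee_pos'])
    print('t',round(o['t'],2),'pos',p.round(1),'toolx',Rt.apply([1,0,0]).round(3),'z',Rt.apply([0,0,1]).round(4),'F',np.round(o['ft_force'],1),'w',round(o['width'],1),'q6',o['qpos'].round(2))
    print('shift',Rt.inv().apply(np.array(P)-p).round(1))
    if yaw is not None:
        for y in (yaw,yaw+np.pi):
            x=np.array([np.cos(y),np.sin(y),0]);z=np.array([0,0,-1.]);T=R.from_matrix(np.c_[x,np.cross(z,x),z])
            print('turn',(Rt.inv()*T).as_rotvec().round(4),'shift in new frame',T.inv().apply(np.array(P)-p).round(1))
E
python3 - <<'E'
from h import *
im=snap('wrist','w0.png')
Rm=R.from_rotvec(np.ravel(im['rvec']));print('cam',-Rm.inv().apply(np.ravel(im['tvec'])),Rm.inv().apply([0,0,1]),Rm.inv().apply([1,0,0]))
print(im['camera_matrix'])
go([440,-330,350],0)
im=ctrl.get_image('top')
for q in ['wash','jar','reagent','beaker','tipbox']:
    print(q,[(round(x['score'],2),np.round(c2w(im,x['position'])).tolist()) for x in ctrl.spot_point(im,q)[:1]])
s=cv2.resize(im['pixels'][170:260,380:500],None,fx=6,fy=6,interpolation=cv2.INTER_CUBIC);cv2.imwrite('pics/topb.png',s[...,::-1])
E
```

```text
cam [133.20205067 615.91306324 383.93639677] [ 0.27086798 -0.09471169 -0.95794584] [3.32188939e-01 9.43212624e-01 6.74452680e-04]
[[294.69326308   0.         318.49028976]
 [  0.         294.69326308 200.34851464]
 [  0.           0.           1.        ]]
t 1.15 pos [207.1 589.7 230.7] toolx [ 0.331  0.943 -0.   ] z [-0. -0. -1.] F [-0.1  0.7  0.7] w 88.0 q6 [ 1.21  0.42  1.63  0.    1.09 -0.02]
shift [-790.5  524.6 -119.3]
turn [0.     0.     1.2329] shift in new frame [ 232.9  919.7 -119.3]
turn [-0.      0.     -1.9086] shift in new frame [-232.9 -919.7 -119.3]
wash [(0.62, [458.0, 421.0, -2.0])]
jar [(0.81, [337.0, -257.0, -2.0])]
reagent [(0.88, [677.0, -385.0, 2.0])]
beaker [(0.98, [673.0, -288.0, -0.0])]
tipbox [(0.92, [618.0, 454.0, -1.0])]
```

View pics/topb.png

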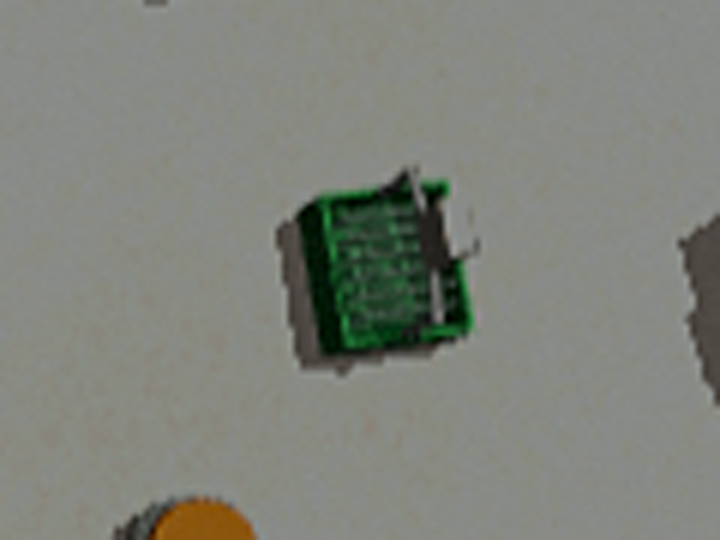

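```bash
python3 -m handwheel '[[[0,0,0.105],[0,0,-12],1],[[0,0,0.105],[0,0,-12],1],[[0,0,0.105],[0,0,-12],1],[[0,0,0.105],[0,0,-12],1],[[0,0,0.105],[0,0,-12],1],[[0,0,0.105],[0,0,-12],1],[[0,0,0.105],[0,0,-12],1],[[0,0,0.105],[0,0,-12],1],[[0,0,0.105],[0,0,-12],1],[[0,0,0.105],[0,0,-12],1]]'
python3 -c "
from h import *
go([450,-330,350],0.18)"
```

```text
t: 2.28
ee_pos: [206.3, 587.6, 352.0]
orientation: [3.127, 0.212, -0.005]
ft_force: [0.1, -0.3, -1.1]
width: 87.9
t 2.28 pos [206.3 587.6 352. ] toolx [ 0.991  0.135 -0.004] z [-0.0028 -0.0076 -1.    ] F [ 0.1 -0.3 -1.1] w 87.9 q6 [ 1.21  0.31  1.5  -0.    1.33  1.08]
shift [117.5 942.1   8.3]
turn [ 0.0071  0.004  -0.0445] shift in new frame [ 75.5 946.4   2. ]
turn [ 0.0062 -0.011   3.097 ] shift in new frame [ -75.5 -946.4    2. ]
```

```bash
python3 -m handwheel '[[[0,0,0],[16,38,0],1],[[0,0,0],[16,38,0],1],[[0,0,0],[16,38,0],1],[[0,0,0],[16,38,0],1],[[0,0,0],[16,38,0],1],[[0,0,0],[16,38,0],1],[[0,0,0],[16,38,0],1],[[0,0,0],[16,38,0],1],[[0,0,0],[16,38,0],1],[[0,0,0],[16,38,0],1]]'
python3 - <<'E'
from h import *
go([450,-330,350],0.18)
im=snap('wrist','w1.png')
for q in ['hook_seat','boom_post','pointer','marker_line','button_top','tray','stand']:
        r=ctrl.spot_point(im,q)
        print(q,[(round(x['score'],2),np.round(c2w(im,x['position']),1).tolist()) for x in r[:2]])
E
```

```text
t: 3.12
ee_pos: [414.6, 231.7, 356.5]
orientation: [-3.131, -0.22, -0.004]
ft_force: [0.7, 1.4, -0.2]
width: 87.9
t 3.12 pos [414.6 231.7 356.5] toolx [0.99  0.14  0.003] z [ 0.0026  0.003  -1.    ] F [ 0.7  1.4 -0.2] w 87.9 q6 [0.48 0.06 1.81 0.   1.27 0.34]
shift [-43.4 561.1   4.9]
turn [-0.0025 -0.0031 -0.0399] shift in new frame [-65.8 559.    6.5]
turn [-0.0048  0.0039  3.1017] shift in new frame [  65.8 -559.     6.5]
hook_seat [(0.93, [558.3, 59.8, 184.7])]
boom_post []
pointer [(0.76, [622.6, 156.1, 178.2])]
marker_line []
button_top [(0.73, [531.6, 259.0, 206.3])]
tray [(0.78, [563.5, -30.5, -0.4])]
stand [(0.73, [529.8, 257.5, 2.2])]
```

View pics/w1.png

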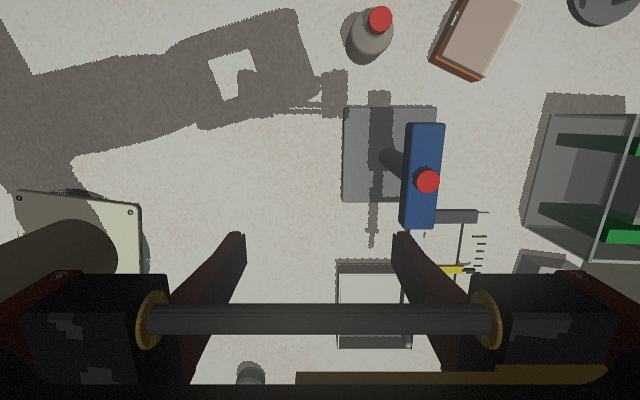

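```bash
python3 -m handwheel '[[[0,0,0],[-2,40,0],1],[[0,0,0],[-2,40,0],1],[[0,0,0],[-2,40,0],1],[[0,0,0],[-2,40,0],1],[[0,0,0],[-2,40,0],1],[[0,0,0],[-2,40,0],1],[[0,0,0],[-2,40,0],1],[[0,0,0],[-2,40,0],1],[[0,0,0],[-2,40,0],1],[[0,0,0],[-2,40,0],1]]'
python3 -c "
from h import *
go([478,-385,330],0.18)"
```

```text
t: 4.35
ee_pos: [457.5, -159.1, 355.0]
orientation: [-3.123, -0.289, -0.009]
ft_force: [1.0, 0.3, -0.3]
width: 87.8
t 4.35 pos [ 457.5 -159.1  355. ] toolx [0.983 0.184 0.006] z [ 0.0051  0.0059 -1.    ] F [ 1.   0.3 -0.3] w 87.8 q6 [-0.36  0.08  1.79  0.01  1.27 -0.55]
shift [-21.5 226.   23.8]
turn [-0.0049 -0.0061  0.0046] shift in new frame [-20.3 226.   25. ]
turn [ 0.0095 -0.0077 -3.137 ] shift in new frame [  20.3 -226.    25. ]
```

```bash
python3 -m handwheel '[[[0,0,0],[-3,32,3],1],[[0,0,0],[-3,32,3],1],[[0,0,0],[-3,32,3],1],[[0,0,0],[-3,32,3],1],[[0,0,0],[-3,32,3],1],[[0,0,0],[-3,32,3],1],[[0,0,0],[-3,32,3],1],[[0,0,0],[0,0,0],1],[[0,0,0],[0,0,0],1],[[0,0,0],[0,0,0],1]]'
python3 - <<'E'
from h import *
go([482,-368,250],0.18)
im=snap('wrist','w2.png')
for q in ['basket','basket_loop','basket_grip']:
        r=ctrl.spot_point(im,q)
        print(q,[(round(x['score'],2),np.round(c2w(im,x['position']),1).tolist()) for x in r[:2]])
E
```

```text
t: 5.18
ee_pos: [488.1, -389.0, 329.4]
orientation: [-3.119, -0.316, -0.009]
ft_force: [0.2, -0.0, -0.2]
width: 87.7
t 5.18 pos [ 488.1 -389.   329.4] toolx [0.98  0.2   0.006] z [ 0.005   0.0067 -1.    ] F [ 0.2 -0.  -0.2] w 87.7 q6 [-0.7   0.33  1.53  0.01  1.28 -0.9 ]
shift [ -2.3 -21.4  79.5]
turn [-0.0056 -0.0062  0.0217] shift in new frame [ -2.3 -21.8  79.4]
turn [ 0.0097 -0.0088 -3.1198] shift in new frame [ 2.3 21.8 79.4]
basket [(0.63, [484.1, -369.0, -2.8])]
basket_loop [(0.55, [486.3, -365.9, 109.7])]
basket_grip [(0.58, [482.5, -373.6, 137.6])]
```

View pics/w2.png

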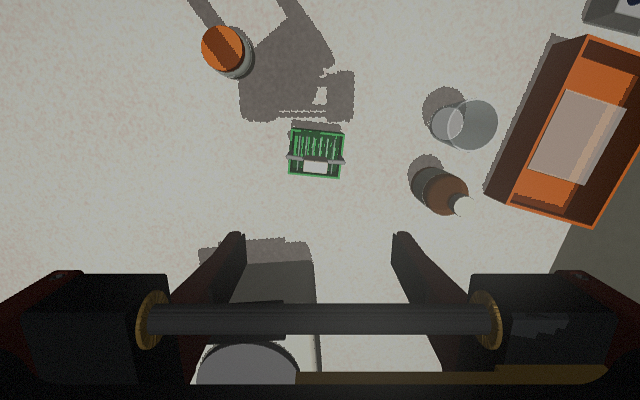

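```bash
python3 - <<'E'
import cv2
a=cv2.imread('pics/w2.png')[110:200,265:375]
cv2.imwrite('pics/w2z.png',cv2.resize(a,None,fx=7,fy=6.6,interpolation=cv2.INTER_CUBIC))
E
```

```text
(no output)
```

View pics/w2z.png

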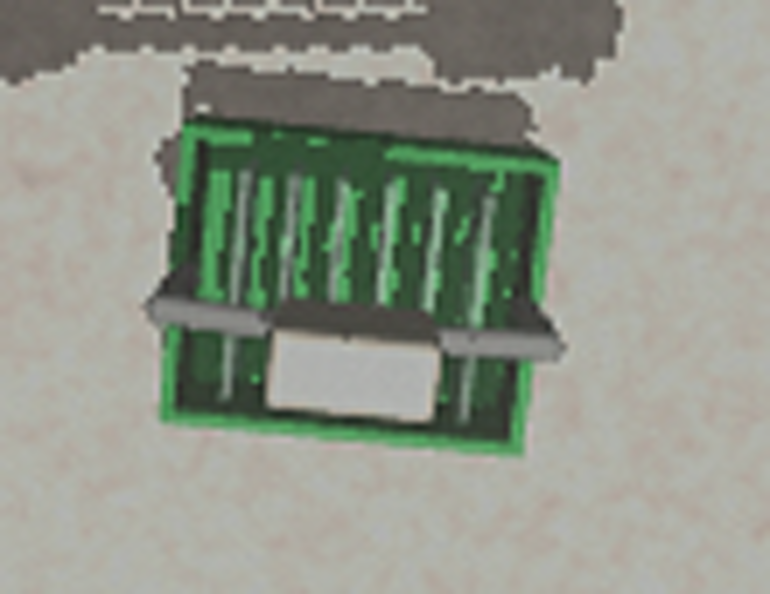

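```bash
python3 - <<'E'
from h import *
im=snap('wrist')
f=lambda p:(p[0]/7+265,p[1]/6.6+110)
for pts,z in (([(183,125),(557,157),(521,455),(163,420)],50),([(273,330),(441,345),(432,420),(267,405)],158)):
    W=np.array([ray(im,f(p),z) for p in pts]); print(W.round(1).tolist(),W.mean(0).round(1))
    d=W[1]-W[0]+W[2]-W[3]; e=W[0]-W[3]+W[1]-W[2]
    print('yaw',np.arctan2(d[1],d[0]),np.arctan2(-e[0],e[1]),np.linalg.norm(d)/2,np.linalg.norm(e)/2)
E
```

```text
[[440.8, -339.7, 50.0], [517.3, -331.0, 50.0], [524.6, -397.2, 50.0], [447.9, -404.5, 50.0]] [ 482.6 -368.1   50. ]
yaw 0.1034491065670221 0.10983577661228672 77.00578250603958 65.9026370657267
[[468.1, -363.0, 158.0], [494.7, -360.2, 158.0], [496.0, -373.0, 158.0], [469.6, -375.7, 158.0]] [ 482.1 -368.   158. ]
yaw 0.10370849162499517 0.10521106623007928 26.637302447479197 12.834025997692416
```

```bash
python3 -m handwheel '[[[-0.006,-0.006,0.05],[-1,-9,20],1],[[0,0,0.047],[-2,-9,20],1],[[0,0,0],[-1,-2,20],1],[[0,0,0],[0,0,20],1],[[0,0,0],[0,0,20],1],[[0,0,0],[0,0,15],1],[[0,0,0],[0,0,0],1],[[0,0,0],[0,0,0],1],[[0,0,0],[0,0,0],1],[[0,0,0],[0,0,0],1]]'
python3 -c "
from h import *
go([482.3,-368,129],0.105)"
```

```text
t: 6.27
ee_pos: [483.7, -365.1, 218.9]
orientation: [3.128, 0.167, 0.016]
ft_force: [0.3, 0.6, -0.0]
width: 87.7
t 6.27 pos [ 483.7 -365.1  218.9] toolx [0.994 0.106 0.009] z [ 0.0104 -0.0086 -0.9999] F [ 0.3  0.6 -0. ] w 87.7 q6 [-0.67  0.4   1.69 -0.    1.03 -0.77]
shift [-2.5  1.8 89.9]
turn [ 0.0096 -0.0094  0.0015] shift in new frame [-1.7  2.7 89.9]
turn [ 0.0148  0.0152 -3.14  ] shift in new frame [ 1.7 -2.7 89.9]
```

```bash
python3 -m handwheel '[[[0.0096,-0.0094,0.001],[-1,1,0],1],[[0,0,0],[-1,1,10],1],[[0,0,0],[0,0,15],1],[[0,0,0],[0,0,15],1],[[0,0,0],[0,0,15],1],[[0,0,0],[0,0,15],1],[[0,0,0],[0,0,10],1],[[0,0,0],[0,0,5],1],[[0,0,0],[0,0,0],1],[[0,0,0],[0,0,0],1]]'
python3 -c "
from h import *
go([482.3,-368,129],0.105)
snap('wrist','w3.png')"
```

```text
t: 7.1
ee_pos: [485.3, -371.8, 134.6]
orientation: [3.13, 0.164, 0.013]
ft_force: [0.4, -0.0, 0.7]
width: 87.8
t 7.1 pos [ 485.3 -371.8  134.6] toolx [0.995 0.104 0.008] z [ 0.0085 -0.007  -0.9999] F [ 0.4 -0.   0.7] w 87.8 q6 [-0.67  0.52  1.73 -0.    0.88 -0.78]
shift [-2.6 -4.2  5.5]
turn [ 0.0079 -0.0078 -0.0004] shift in new frame [-2.6 -4.1  5.6]
turn [-0.0122 -0.0124  3.1411] shift in new frame [2.6 4.1 5.6]
```

View pics/w3.png

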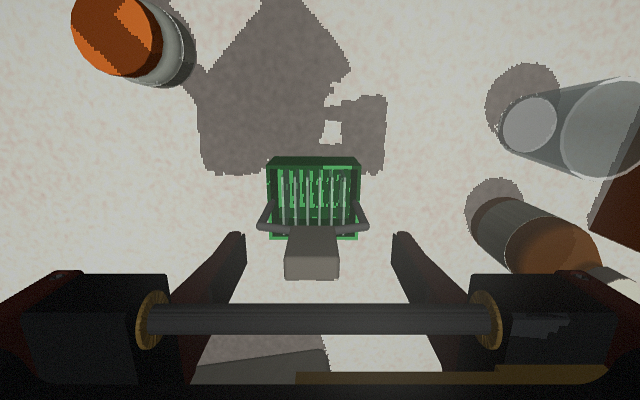

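```bash
python3 -m handwheel '[[[0.008,-0.008,0],[-2.5,-3,3],1],[[0.0,-0.0,0],[0,-0.5,1.5],1],[[0,0,0],[0,0,0],1],[[0,0,0],[0,0,0],1],[[0,0,0],[0,0,0],1],[[0,0,0],[0,0,0],1],[[0,0,0],[0,0,0],1],[[0,0,0],[0,0,0],1],[[0,0,0],[0,0,0],1],[[0,0,0],[0,0,0],1]]'
python3 -c "
from h import *
go([482.3,-368,129],0.105)"
```

```text
t: 7.98
ee_pos: [483.9, -369.5, 133.3]
orientation: [3.134, 0.164, 0.005]
ft_force: [1.1, -0.1, 0.4]
width: 87.8
t 7.98 pos [ 483.9 -369.5  133.3] toolx [0.995 0.104 0.003] z [ 0.0036 -0.0029 -1.    ] F [ 1.1 -0.1  0.4] w 87.8 q6 [-0.67  0.52  1.73 -0.    0.88 -0.78]
shift [-1.4 -1.7  4.3]
turn [ 0.0033 -0.0033 -0.0003] shift in new frame [-1.4 -1.7  4.3]
turn [-0.0052 -0.0052  3.1412] shift in new frame [1.4 1.7 4.3]
```

```bash
python3 -m handwheel '[[[0.004,-0.004,0],[-1.4,-1.7,3],1],[[0.002,-0.002,0],[-0.8,-0.8,2],1],[[0,0,0],[0,0,0],1],[[0,0,0],[0,0,0],0.2],[[0,0,0],[0,0,0],0],[[0,0,0],[0,0,0],0],[[0,0,0],[0,0,0],0],[[0,0,0],[0,0,0],0],[[0,0,0],[0,0,0],0],[[0,0,0],[0,0,0],0]]'
python3 -c "
from h import *
go([482.3,-368,129],0.105)"
```

```text
t: 8.82
ee_pos: [481.1, -367.0, 127.5]
orientation: [-3.134, -0.164, 0.006]
ft_force: [0.0, 0.1, -0.1]
width: 44.4
t 8.82 pos [ 481.1 -367.   127.5] toolx [ 0.995  0.104 -0.004] z [-0.0041  0.0033 -1.    ] F [ 0.   0.1 -0.1] w 44.4 q6 [-0.67  0.53  1.74  0.    0.88 -0.78]
shift [ 1.1  1.1 -1.5]
turn [-0.0037  0.0037 -0.0003] shift in new frame [ 1.1  1.1 -1.5]
turn [0.0059 0.0058 3.1412] shift in new frame [-1.1 -1.1 -1.5]
```

```bash
python3 -m handwheel '[[[-0.003,0.003,0],[1,1,0],0],[[0,0,0],[0,0,0],0],[[0,0,0],[0,0,0],0],[[0,0,0],[0,0,0],0],[[0,0,0],[0,0,0],0],[[0,0,0],[0,0,0],0],[[0,0,0],[0,0,-3],0],[[0,0,0],[0,0,-8],0],[[0,0,0],[0,0,-15],0],[[0,0,0],[0,0,-15],0]]'
python3 - <<'E'
from h import *
go([482.3,-368,129],0.105)
im=snap('wrist','w4.png')
# stand fit
S=[('stand',(0,0,0)),('hook_seat',(0,-198,185)),('boom_post',(0,-115,222)),('pointer',(75,-115,None)),('button_top',(0,0,207))]
A=[];B=[]
for n in ['scene','top','scene','top']:
    im=ctrl.get_image(n)
    for q,l in S:
        for x in ctrl.spot_point(im,q)[:1]:
            w=c2w(im,x['position'])
            A.append(l[:2]);B.append(w[:2])
A=np.array(A+[(0,0),(0,0),(0,-198),(75,-115)]);B=np.array(B+[(529.8,257.5),(531.6,259),(558.3,59.8),(622.6,156.1)])
T,inl=cv2.estimateAffinePartial2D(A.astype(float),B.astype(float),ransacReprojThreshold=8)
sc=np.hypot(T[0,0],T[1,0]);print(T,sc,np.arctan2(T[1,0],T[0,0]),inl.ravel())
print((B-(A@T[:,:2].T+T[:,2])).round(1).tolist())
E
```

```text
t: 9.65
ee_pos: [479.8, -366.0, 166.6]
orientation: [-3.131, -0.164, 0.011]
ft_force: [0.5, -0.3, -1.7]
width: 27.6
t 9.65 pos [ 479.8 -366.   166.6] toolx [ 0.995  0.104 -0.007] z [-0.0073  0.0058 -1.    ] F [ 0.5 -0.3 -1.7] w 27.6 q6 [-0.67  0.47  1.72 -0.    0.96 -0.78]
shift [ 2.5  2.5 37.5]
turn [-0.0065  0.0066 -0.0004] shift in new frame [ 2.3  2.2 37.6]
turn [0.0104 0.0102 3.1412] shift in new frame [-2.3 -2.2 37.6]
[[ 9.97962414e-01 -1.39171738e-01  5.29796466e+02]
 [ 1.39171738e-01  9.97962414e-01  2.57342279e+02]] 1.0076198450679075 0.1385622527673422 [1 1 1 1 1 1 0 1 1 0 1 1 1 1 0 1 1 1 1 1 1 1 1 1]
[[-0.3, 1.2], [1.1, -1.5], [-5.9, -0.5], [0.9, -1.2], [-2.7, -3.8], [-0.3, 1.1], [-2.3, 4.3], [0.5, 1.3], [2.3, -1.6], [147.2, -640.8], [2.4, -2.3], [2.6, -0.4], [-2.5, 2.2], [0.1, -0.1], [-48.8, -625.1], [-0.6, 1.3], [-4.1, 0.4], [3.2, 2.8], [-1.1, -0.8], [-0.2, -3.0], [0.0, 0.2], [1.8, 1.7], [0.9, 0.1], [2.0, 3.1]]
```

View pics/w4.png

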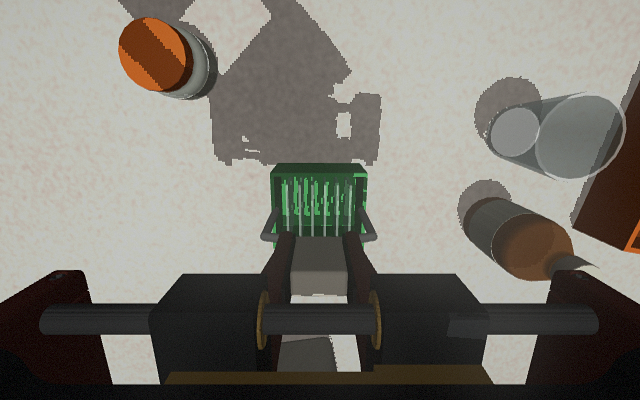

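```bash
python3 -m handwheel '[[[-0.0065,0.0066,-0.01],[0,0,-20],0],[[0,0,-0.01],[7,-10,-20],0],[[0,0,-0.01],[9,-20,-20],0],[[0,0,-0.004],[9,-22,-10],0],[[0,0,0],[9,-24,0],0],[[0,0,0],[9,-24,0],0],[[0,0,0],[9,-24,0],0],[[0,0,0],[9,-24,0],0],[[0,0,0],[9,-24,0],0],[[0,0,0],[9,-24,0],0]]'
python3 -c "
from h import *
go([565.4,1.8,237],0.1385)"
```

```text
t: 11.73
ee_pos: [533.3, -158.3, 240.1]
orientation: [3.132, 0.207, 0.006]
ft_force: [-0.1, 0.6, -2.4]
width: 28.0
t 11.73 pos [ 533.3 -158.3  240.1] toolx [0.991 0.132 0.004] z [ 0.0042 -0.0024 -1.    ] F [-0.1  0.6 -2.4] w 28.0 q6 [-0.31  0.31  1.78 -0.    1.05 -0.44]
shift [  52.9 -154.5    2.8]
turn [ 0.0029 -0.0038 -0.0064] shift in new frame [  53.9 -154.2    3.1]
turn [-0.006  -0.0046  3.1352] shift in new frame [-53.9 154.2   3.1]
```

```bash
python3 -m handwheel '[[[0.003,-0.004,-0.006],[7,-20,0],0],[[0,0,0],[7,-20,0],0],[[0,0,0],[7,-20,0],0],[[0,0,0],[7,-20,0],0],[[0,0,0],[7,-20,0],0],[[0,0,0],[7,-18,0],0],[[0,0,0],[7,-14,0],0],[[0,0,0],[2,-8,0],0],[[0,0,0],[0,0,0],0],[[0,0,0],[0,0,0],0]]'
python3 - <<'E'
from h import *
go([565.4,1.8,237],0.1385)
im=snap('wrist','w5.png')
for q in ['hook_seat','boom_post','pointer','marker_line','button_top','basket_loop','stand']:
        r=ctrl.spot_point(im,q)
        print(q,[(round(x['score'],2),np.round(c2w(im,x['position']),1).tolist()) for x in r[:2]])
E
```

```text
t: 12.57
ee_pos: [565.5, -0.1, 241.0]
orientation: [-3.133, -0.227, -0.002]
ft_force: [0.0, 0.1, -1.1]
width: 27.8
t 12.57 pos [ 5.655e+02 -1.000e-01  2.410e+02] toolx [0.99  0.144 0.001] z [ 1.1e-03  7.0e-04 -1.0e+00] F [ 0.   0.1 -1.1] w 27.8 q6 [-0.02  0.32  1.76  0.    1.06 -0.17]
shift [ 0.2 -1.9  4. ]
turn [-0.0005 -0.0012  0.006 ] shift in new frame [ 0.2 -1.9  4. ]
turn [ 1.9000e-03 -8.0000e-04 -3.1356e+00] shift in new frame [-0.2  1.9  4. ]
hook_seat [(0.84, [558.6, 59.3, 183.7])]
boom_post []
pointer [(0.8, [617.1, 154.3, 181.7])]
marker_line [(0.73, [630.3, 76.5, 179.1])]
button_top []
basket_loop [(0.77, [569.8, -0.5, 225.2])]
stand []
```

View pics/w5.png

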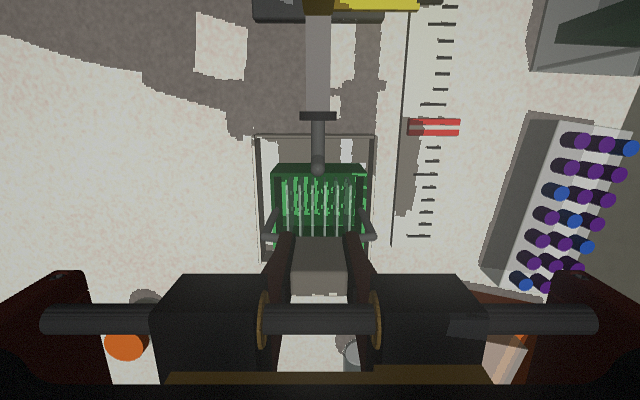

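```bash
python3 - <<'E'
import cv2
a=cv2.imread('pics/w5.png')[0:200,270:480]
cv2.imwrite('pics/w5z.png',cv2.resize(a,None,fx=3.5,fy=3,interpolation=cv2.INTER_CUBIC))
E
```

```text
(no output)
```

View pics/w5z.png

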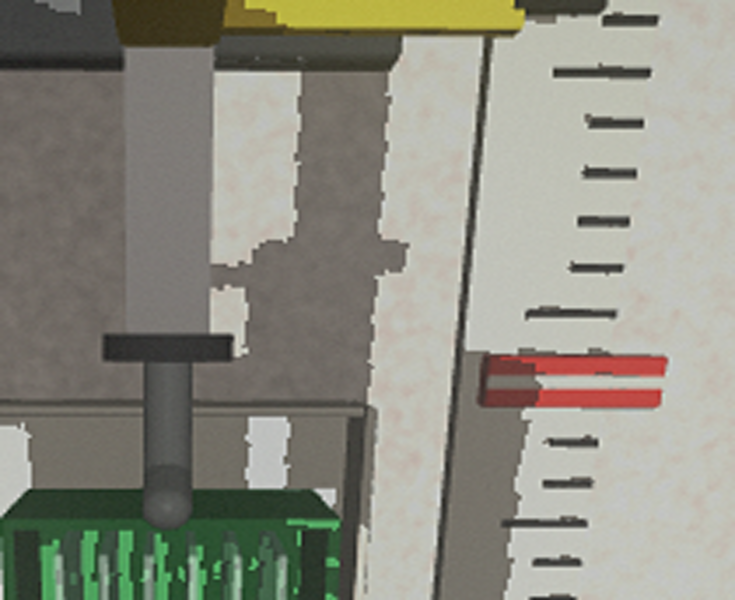

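```bash
python3 - <<'E'
from h import *
im=snap('wrist')
f=lambda p:(p[0]/3.5+270,p[1]/3)
a=ray(im,f((170,100)),188);b=ray(im,f((168.5,320)),188);d=a-b
print('boom',a,b,'yaw',np.arctan2(-d[0],d[1]))
c=ray(im,f((168,430)),185);print('prong',c)
print('collar front',ray(im,f((168,361)),175), 'tip end', ray(im,f((168,527)),190))
print('block', proj(im,[[565.5,0,242+30]]),[ray(im,p,272) for p in ((293,268),(347,268),(291,294),(346,294))])
m=ray(im,f((577,382)),185);print('marker',m)
th=.1385;Ri=np.array([[np.cos(th),np.sin(th)],[-np.sin(th),np.cos(th)]])
for p in (a,b,c,m): print(Ri@(p[:2]-[529.8,257.3]))
E
```

```text
boom [548.27011141 124.26596766 188.        ] [554.16891353  80.94805092 188.        ] yaw 0.13534217227212963
prong [557.52277866  56.73446476 185.        ]
collar front [555.37988633  71.91233539 175.        ] tip end [560.61808704  34.92142099 190.        ]
block [[318.10433081 284.26258398]] [array([552.7268707 ,   6.90500811, 272.        ]), array([577.59741471,  10.40916754, 272.        ]), array([553.40827376,  -7.06174081, 272.        ]), array([579.47301412,  -3.39914058, 272.        ])]
marker [635.9709834   78.93172376 185.        ]
[-7.31185174e-02 -1.34310065e+02]
[  -0.21117127 -178.02755207]
[  -0.23229251 -202.47230039]
[  80.52920872 -191.31797152]
```

```bash
python3 -m handwheel '[[[0,-0.001,0.006],[0,0,6],0],[[0,0,0],[0,-6,1],0],[[0,0,0],[0,-10,0],0],[[0,0,0],[0,-10,0],0],[[0,0,0],[0,-10,0],0],[[0,0,0],[0,-10,0],0],[[0,0,0],[0,-8,0],0],[[0,0,0],[0,-3,0],0],[[0,0,0],[0,0,0],0],[[0,0,0],[0,0,0],0]]'
python3 - <<'E'
from h import *
go([557.1,61.2,236],0.1385)
im=snap('wrist','w6.png')
E
```

```text
t: 13.85
ee_pos: [556.5, 63.5, 233.3]
orientation: [-3.133, -0.216, -0.0]
ft_force: [-0.3, 0.9, -2.5]
width: 27.9
t 13.85 pos [556.5  63.5 233.3] toolx [0.991 0.137 0.   ] z [-1.0e-04  1.2e-03 -1.0e+00] F [-0.3  0.9 -2.5] w 27.9 q6 [ 0.09  0.33  1.77  0.    1.04 -0.05]
shift [ 0.3  2.3 -2.7]
turn [-0.0012 -0.0001 -0.0007] shift in new frame [ 0.3  2.3 -2.7]
turn [-2.0000e-04  1.8000e-03  3.1409e+00] shift in new frame [-0.3 -2.3 -2.7]
```

View pics/w6.png

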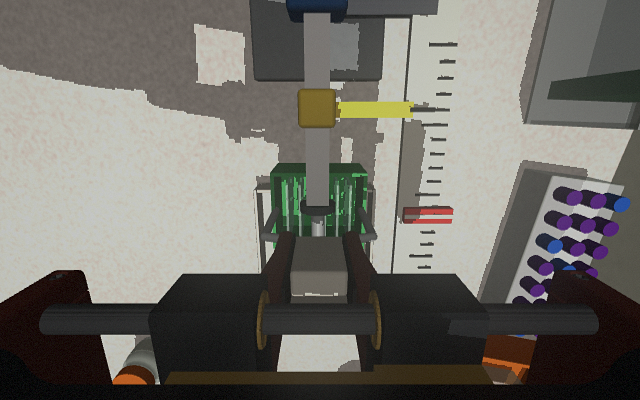

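```bash
python3 - <<'E'
import cv2
a=cv2.imread('pics/w6.png')[85:235,330:470]
cv2.imwrite('pics/w6z.png',cv2.resize(a,None,fx=5,fy=4,interpolation=cv2.INTER_CUBIC))
E
```

```text
(no output)
```

View pics/w6z.png

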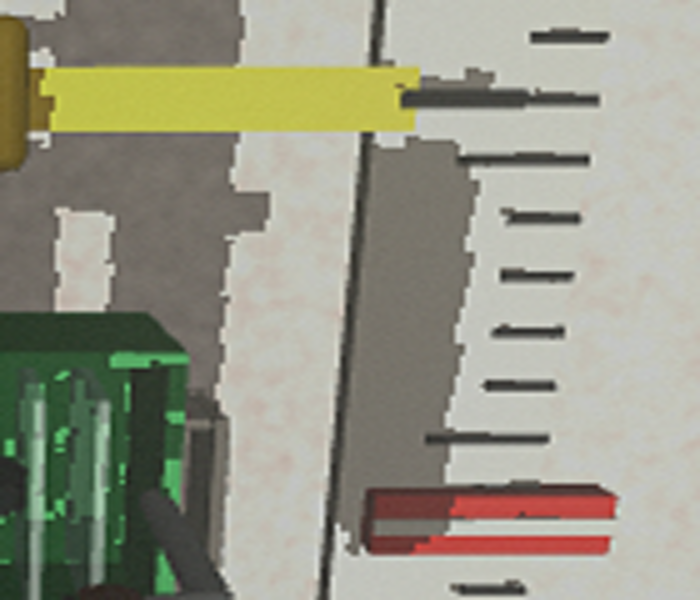

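```bash
python3 - <<'E'
from h import *
im=snap('wrist')
f=lambda p:(p[0]/5+330,p[1]/4+85)
th=.1385;Ri=np.array([[np.cos(th),np.sin(th)],[-np.sin(th),np.cos(th)]])
S=lambda p:(Ri@(p[:2]-[529.8,257.3])).round(1)
for z in (182,188,192): print('ptr',z,S(ray(im,f((462,98)),z)),'arm',S(ray(im,f((460,68)),z)),S(ray(im,f((460,131)),z)),S(ray(im,f((400,98)),z)))
for p in ((370,525),(490,527),(612,527)): print('mark',S(ray(im,f(p),185)))
for p in ((562,98),(523,160),(543,216),(536,275),(529,331),(520,385),(487,438),(488,589)): print('tick',S(ray(im,f(p),177)))
E
```

```text
ptr 182 [  69.3 -115.3] arm [  68.5 -110.6] [  69.5 -120.6] [  61.  -115.3]
ptr 188 [  67.2 -115.4] arm [  66.5 -110.8] [  67.5 -120.5] [  59.2 -115.3]
ptr 192 [  65.9 -115.4] arm [  65.2 -110.9] [  66.1 -120.4] [  58.  -115.4]
mark [  62.2 -189.4]
mark [  79.6 -189.8]
mark [  97.4 -189.8]
tick [  84.6 -115.3]
tick [  80.4 -125.5]
tick [  84.2 -135. ]
tick [  84.4 -145.3]
tick [  84.5 -155.3]
tick [  84.3 -165.2]
tick [  80.6 -175.2]
tick [  83.8 -205.3]
```

```bash
python3 - <<'E'
from h import *
im=snap('wrist');o=ctrl.get_obs()
Rc=R.from_rotvec(np.ravel(im['rvec']));Rt=R.from_rotvec(o['orientation'])
M=Rc*Rt # tool->cam
pc=-Rc.inv().apply(np.ravel(im['tvec'])); off=Rt.inv().apply(pc-o['ee_pos'])
Rt2=R.from_rotvec([-3.133,-.227,-.002]);Rc2=M*Rt2.inv();pc2=np.array([565.5,-.1,241])+Rt2.apply(off)
im2=dict(im,rvec=Rc2.as_rotvec(),tvec=-Rc2.apply(pc2))
f=lambda p:(p[0]/3.5+270,p[1]/3)
th=.1385;Ri=np.array([[np.cos(th),np.sin(th)],[-np.sin(th),np.cos(th)]])
S=lambda p:(Ri@(p[:2]-[529.8,257.3])).round(1)
print(off)
for p in ((600,71),(570,313),(545,523),(570,442),(600,221)): print('tick',S(ray(im2,f(p),177)))
for p in ((495,383),(577,382),(660,381.5)): print('mark',S(ray(im2,f(p),185)))
for p in ((577,357),(577,375),(577,389),(577,406)):print(S(ray(im2,f(p),185)))
E
```

```text
[ 8.03117021e-02 -7.88707230e+01 -1.53303762e+02]
tick [  80.  -124.8]
tick [  80.2 -175. ]
tick [  80.6 -224.9]
tick [  83.7 -204.9]
tick [  83.7 -155. ]
mark [  64.2 -190.6]
mark [  80.4 -190.3]
mark [  96.8 -190.1]
[  79.7 -184.7]
[  80.2 -188.7]
[  80.5 -191.9]
[  81.  -195.7]
```

```bash
python3 -m handwheel '[[[-0.001,0,0],[0.3,2,2],0],[[0,0,0],[0,0,6],0],[[0,0,0],[0,0,6],0],[[0,0,0],[0,0,5],0],[[0,0,0],[0,0,4],0],[[0,0,0],[0,0,3],0],[[0,0,0],[0,0,2],0],[[0,0,0],[0,0,0],0],[[0,0,0],[0,0,0],0],[[0,0,0],[0,0,0],0]]'
python3 - <<'E'
from h import *
go([557.1,61.2,204],0.1385)
im=snap('wrist','w7.png');snap('scene','s7.png')
E
```

```text
t: 14.83
ee_pos: [557.7, 58.7, 203.7]
orientation: [3.134, 0.21, -0.0]
ft_force: [-1.2, 0.0, 0.8]
width: 27.9
t 14.83 pos [557.7  58.7 203.7] toolx [ 0.991  0.133 -0.   ] z [-1.e-04 -1.e-04 -1.e+00] F [-1.2  0.   0.8] w 27.9 q6 [ 0.08  0.36  1.8  -0.    0.98 -0.05]
shift [-0.2 -2.5 -0.3]
turn [ 0.0001  0.0001 -0.0048] shift in new frame [-0.2 -2.5 -0.3]
turn [ 2.0000e-04 -1.0000e-04  3.1368e+00] shift in new frame [ 0.2  2.5 -0.3]
```

View pics/w7.png

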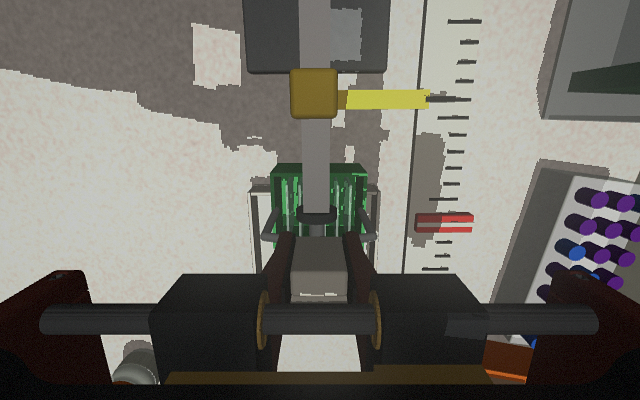

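```bash
python3 -m handwheel '[[[0,0,-0.004],[0,-2,1],0],[[0,0,0],[0,0,0.7],0],[[0,0,0],[0,0,0],0],[[0,0,0],[0,0,0],0.5],[[0,0,0],[0,0,0],0.7],[[0,0,0],[0,0,0],1],[[0,0,0],[0,0,0],1],[[0,0,0],[0,0,0],1],[[0,0,0],[0,0,0],1],[[0,0,0],[0,0,0],1]]'
python3 - <<'E'
from h import *
go([557.1,61.2,204],0.1385)
im=snap('wrist','w8.png');snap('scene','s8.png')
E
```

```text
t: 15.77
ee_pos: [558.8, 60.0, 203.1]
orientation: [3.132, 0.218, 0.005]
ft_force: [-0.5, 1.2, -0.7]
width: 71.2
t 15.77 pos [558.8  60.  203.1] toolx [0.99  0.139 0.003] z [ 0.003  -0.0022 -1.    ] F [-0.5  1.2 -0.7] w 71.2 q6 [ 0.09  0.36  1.79 -0.    0.98 -0.05]
shift [-1.5 -1.4 -0.9]
turn [ 0.0026 -0.0027  0.0008] shift in new frame [-1.5 -1.4 -0.9]
turn [ 0.0042  0.0041 -3.1408] shift in new frame [ 1.5  1.4 -0.9]
```

View pics/w8.png

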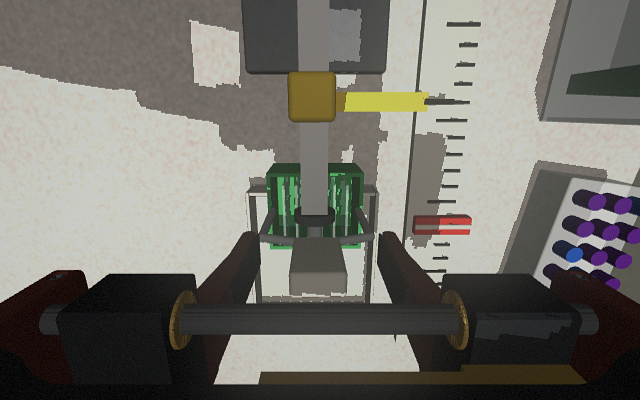

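View pics/s8.png

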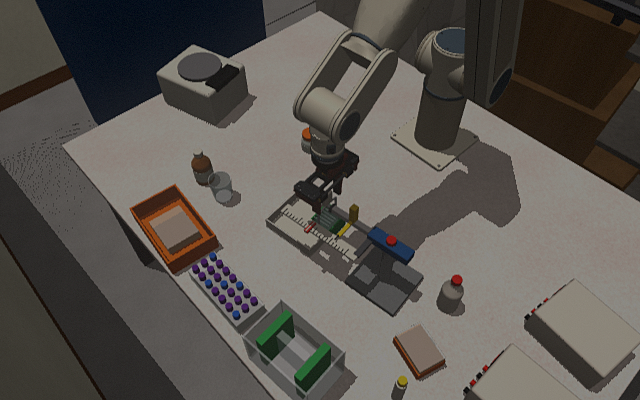

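```bash
python3 -m handwheel '[[[0.0026,-0.0027,0],[-1.5,0,-1],1],[[0,0,0],[0,0,-6],1],[[0,0,0],[0,0,-10],1],[[0,0,0],[0,0,-12],1],[[0,0,0],[0,0,-15],1],[[0,0,0],[0,0,-18],1],[[0,0,0],[0,0,-18],1],[[0,0,0],[0,0,-15],1],[[0,0,0],[0,-10,0],1],[[0,0,0],[0,-20,0],0]]'
python3 - <<'E'
from h import *
go([529.8,257.3,285],0.1385)
im=snap('wrist','w9.png');snap('scene','s9.png')
E
```

```text
t: 16.7
ee_pos: [553.3, 88.2, 308.6]
orientation: [3.134, 0.213, 0.004]
ft_force: [-0.4, 0.5, -0.3]
width: 84.1
t 16.7 pos [553.3  88.2 308.6] toolx [0.991 0.135 0.003] z [ 0.0026  0.     -1.    ] F [-0.4  0.5 -0.3] w 84.1 q6 [ 0.14  0.24  1.7  -0.    1.2   0.  ]
shift [  -0.5 -170.8   23.5]
turn [ 0.0004 -0.0026 -0.0029] shift in new frame [   0.  -170.8   23.6]
turn [-4.1000e-03 -6.0000e-04  3.1387e+00] shift in new frame [ -0.  170.8  23.6]
```

View pics/s9.png

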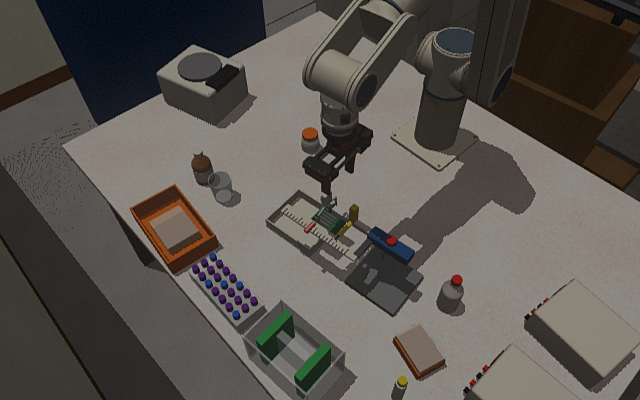

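```bash
python3 -m handwheel '[[[0,-0.0026,-0.003],[0,-20,0],0],[[0,0,0],[0,-25,0],0],[[0,0,0],[0,-25,0],0],[[0,0,0],[0,-25,0],0],[[0,0,0],[0,-25,0],0],[[0,0,0],[0,-25,8],0],[[0,0,0],[0,-16,10],0],[[0,0,0],[0,-6,10],0],[[0,0,0],[0,0,10],0],[[0,0,0],[0,0,5],0]]'
python3 - <<'E'
from h import *
go([529.8,257.3,225],0.1385)
im=snap('top','t10.png')
E
```

```text
t: 17.63
ee_pos: [525.0, 262.1, 258.7]
orientation: [3.13, 0.229, -0.008]
ft_force: [0.3, 0.2, 0.4]
width: 10.1
t 17.63 pos [525.  262.1 258.7] toolx [ 0.989  0.145 -0.005] z [-0.005  -0.0033 -1.    ] F [0.3 0.2 0.4] w 10.1 q6 [ 0.44  0.34  1.69 -0.    1.12  0.3 ]
shift [ 4.2  5.3 33.7]
turn [0.0026 0.0054 0.0074] shift in new frame [ 4.1  5.4 33.7]
turn [-0.0085  0.0041 -3.1341] shift in new frame [-4.1 -5.4 33.7]
```

```bash
python3 -m handwheel '[[[0.0026,0.0054,0.007],[4,4,8],0],[[0,0,0],[1,2,10],0],[[0,0,0],[0,0,10],0],[[0,0,0],[0,0,6],0],[[0,0,0],[0,0,0],0],[[0,0,0],[0,0,0],0],[[0,0,0],[0,0,0],0],[[0,0,0],[0,0,0],0],[[0,0,0],[0,0,0],0],[[0,0,0],[0,0,0],0]]'
python3 - <<'E'
from h import *
go([529.8,257.3,216],0.1385)
im=snap('wrist','w11.png')
E
```

```text
t: 18.52
ee_pos: [532.6, 251.1, 220.6]
orientation: [3.134, 0.207, -0.001]
ft_force: [-0.4, 0.2, -0.5]
width: 0.2
t 18.52 pos [532.6 251.1 220.6] toolx [ 0.991  0.132 -0.001] z [-6.e-04 -1.e-03 -1.e+00] F [-0.4  0.2 -0.5] w 0.2 q6 [ 0.42  0.38  1.72 -0.    1.04  0.29]
shift [-2.  -6.5  4.6]
turn [ 0.0009  0.0007 -0.0065] shift in new frame [-1.9 -6.6  4.6]
turn [ 1.2000e-03 -1.5000e-03  3.1351e+00] shift in new frame [1.9 6.6 4.6]
```

View pics/w11.png

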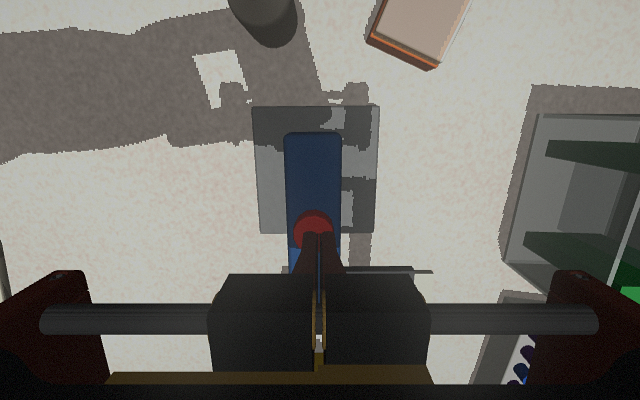

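```bash
python3 -m handwheel '[[[0,0,-0.006],[-2,-5,0],0],[[0,0,0],[0,-1,0],0],[[0,0,0],[0,0,0],0],[[0,0,0],[0,0,0],0],[[0,0,0],[0,0,0],0],[[0,0,0],[0,0,3],0],[[0,0,0],[0,0,3],0],[[0,0,0],[0,0,2],0],[[0,0,0],[0,0,2],0],[[0,0,0],[0,0,0],0]]'
python3 - <<'E'
from h import *
go([529.8,257.3,206],0.1385)
im=snap('wrist','w12.png')
E
```

```text
t: 19.4
ee_pos: [530.1, 258.3, 211.2]
orientation: [-3.134, -0.219, -0.003]
ft_force: [-0.5, 0.9, -0.6]
width: 0.6
t 19.4 pos [530.1 258.3 211.2] toolx [0.99  0.139 0.002] z [ 1.9e-03  4.0e-04 -1.0e+00] F [-0.5  0.9 -0.6] w 0.6 q6 [ 0.43  0.39  1.73 -0.    1.02  0.29]
shift [-0.4  1.   5.2]
turn [-0.0001 -0.002   0.001 ] shift in new frame [-0.4  1.   5.2]
turn [ 3.1000e-03 -2.0000e-04 -3.1406e+00] shift in new frame [ 0.4 -1.   5.2]
```

View pics/w12.png

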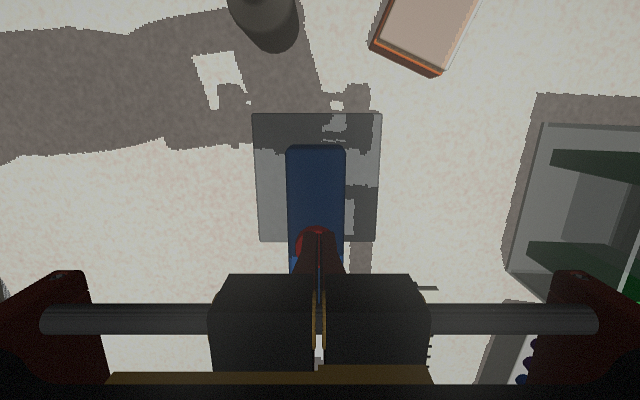

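```bash
python3 -m handwheel '[[[0,0,0],[0,0,3],0],[[0,0,0],[0,0,3],0],[[0,0,0],[0,0,2],0],[[0,0,0],[0,0,2],0],[[0,0,0],[0,0,0],0],[[0,0,0],[0,0,0],0],[[0,0,0],[0,0,0],0],[[0,0,0],[0,0,0],0],[[0,0,0],[0,0,0],0],[[0,0,0],[0,0,0],0]]'
python3 - <<'E'
from h import *
go([529.8,257.3,206],0.1385)
E
```

```text
t: 20.28
ee_pos: [530.6, 258.4, 207.4]
orientation: [-3.133, -0.219, -0.007]
ft_force: [-1.6, -0.5, 4.1]
width: 0.6
t 20.28 pos [530.6 258.4 207.4] toolx [0.99  0.139 0.004] z [ 0.0042  0.0014 -1.    ] F [-1.6 -0.5  4.1] w 0.6 q6 [ 0.43  0.4   1.73 -0.    1.01  0.29]
shift [-1.   1.   1.4]
turn [-0.0008 -0.0044  0.0008] shift in new frame [-1.   1.   1.4]
turn [ 6.9000e-03 -1.3000e-03 -3.1408e+00] shift in new frame [ 1.  -1.   1.4]
```

```bash
python3 -m handwheel '[[[0,0,0],[0,0,3],0],[[0,0,0],[0,0,3],0],[[0,0,0],[0,0,3],0],[[0,0,0],[0,0,3],0],[[0,0,0],[0,0,3],0],[[0,0,0],[0,0,3],0],[[0,0,0],[0,0,3],0],[[0,0,0],[0,0,3],0],[[0,0,0],[0,0,3],0],[[0,0,0],[0,0,3],0]]'
python3 - <<'E'
from h import *
go([529.8,257.3,206],0.1385)
E
```

```text
t: 21.12
ee_pos: [531.3, 258.7, 207.1]
orientation: [-3.131, -0.219, -0.017]
ft_force: [-10.4, -4.9, 26.9]
width: 0.4
t 21.12 pos [531.3 258.7 207.1] toolx [0.99  0.139 0.011] z [ 0.0104  0.0039 -0.9999] F [-10.4  -4.9  26.9] w 0.4 q6 [ 0.43  0.4   1.73 -0.    1.    0.29]
shift [-1.6  1.2  1. ]
turn [-0.0024 -0.0108  0.0011] shift in new frame [-1.6  1.2  1.1]
turn [ 0.0169 -0.0037 -3.1404] shift in new frame [ 1.6 -1.2  1.1]
```

```bash
python3 -m handwheel '[[[-0.002,-0.01,0],[-1.5,0,-8],0],[[0,0,0],[0,0,-12],0],[[0,0,0],[0,0,-16],0],[[0,0,0],[0,8,-16],1],[[0,0,0],[0,14,-12],1],[[0,0,0],[0,18,0],1],[[0,0,0],[0,18,0],1],[[0,0,0],[0,18,0],1],[[0,0,0],[0,14,0],1],[[0,0,0],[0,8,0],1]]'
python3 - <<'E'
from h import *
go([545.7,143.4,265],0.1385)
im=snap('wrist','w13.png');snap('scene','s13.png')
E
```

```text
t: 21.95
ee_pos: [544.2, 156.3, 276.8]
orientation: [-3.133, -0.225, -0.005]
ft_force: [0.4, 0.4, -1.3]
width: 43.5
t 21.95 pos [544.2 156.3 276.8] toolx [0.99  0.143 0.003] z [ 3.5e-03  3.0e-04 -1.0e+00] F [ 0.4  0.4 -1.3] w 43.5 q6 [ 0.26  0.28  1.72 -0.    1.13  0.12]
shift [-0.4 13.  11.8]
turn [ 0.0002 -0.0035  0.0047] shift in new frame [-0.3 13.  11.8]
turn [ 5.4000e-03  2.0000e-04 -3.1369e+00] shift in new frame [  0.3 -13.   11.8]
```

View pics/w13.png

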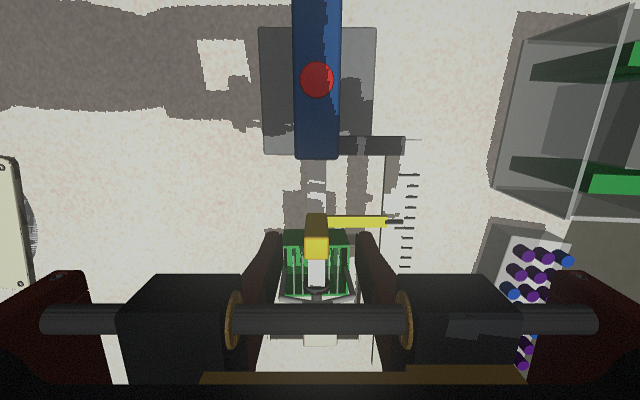

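```bash
python3 -m handwheel '[[[0,-0.0035,0.004],[0,6,0],1],[[0,0,0],[0,3,0],1],[[0,0,0],[0,0,0],1],[[0,0,0],[0,0,0],1],[[0,0,0],[0,0,8],1],[[0,0,0],[0,0,10],1],[[0,0,0],[0,0,10],1],[[0,0,0],[0,0,8],1],[[0,0,0],[0,0,0],1],[[0,0,0],[0,0,0],1]]'
python3 - <<'E'
from h import *
go([545.7,143.4,211],0.1385)
im=snap('wrist','w14.png')
E
```

```text
t: 22.88
ee_pos: [544.3, 149.6, 235.0]
orientation: [-3.133, -0.221, 0.006]
ft_force: [0.6, -1.3, -0.1]
width: 87.5
t 22.88 pos [544.3 149.6 235. ] toolx [ 0.99   0.14  -0.004] z [-3.7e-03  1.0e-04 -1.0e+00] F [ 0.6 -1.3 -0.1] w 87.5 q6 [0.25 0.33 1.76 0.   1.05 0.11]
shift [ 0.7  6.4 24. ]
turn [-0.0006  0.0036  0.0021] shift in new frame [ 0.6  6.3 24. ]
turn [-5.7000e-03 -1.0000e-03 -3.1395e+00] shift in new frame [-0.6 -6.3 24. ]
```

View pics/w14.png

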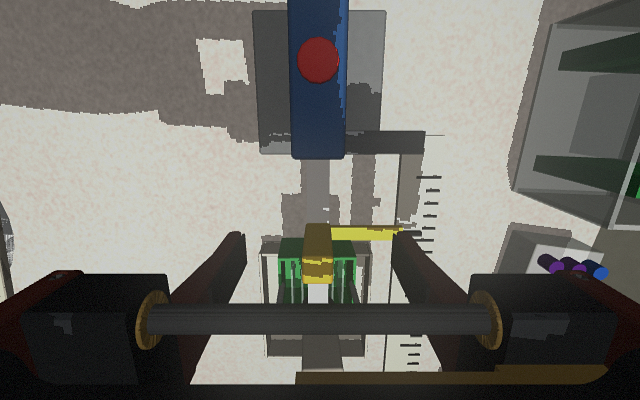

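```bash
python3 -m handwheel '[[[0,0.0036,0.002],[0.5,4,3],1],[[0,0,0],[0,2,6],1],[[0,0,0],[0,0.5,8],1],[[0,0,0],[0,0,5],1],[[0,0,0],[0,0,0],1],[[0,0,0],[0,0,0],1],[[0,0,0],[0,0,0],1],[[0,0,0],[0,0,0],1],[[0,0,0],[0,0,0],1],[[0,0,0],[0,0,0],1]]'
python3 - <<'E'
from h import *
go([545.7,143.4,211],0.1385)
E
```

```text
t: 23.77
ee_pos: [546.6, 142.5, 211.7]
orientation: [-3.133, -0.216, -0.003]
ft_force: [0.8, -1.6, -0.5]
width: 87.6
t 23.77 pos [546.6 142.5 211.7] toolx [0.99  0.138 0.002] z [ 0.002   0.0011 -1.    ] F [ 0.8 -1.6 -0.5] w 87.6 q6 [0.23 0.36 1.78 0.   1.   0.1 ]
shift [-0.7 -1.   0.7]
turn [-0.0008 -0.0022 -0.0005] shift in new frame [-0.7 -1.   0.7]
turn [-3.4000e-03  1.3000e-03  3.1411e+00] shift in new frame [0.7 1.  0.7]
```

Aligned well; close on the post.

```bash
python3 -m handwheel '[[[-0.001,-0.002,0],[-0.7,-1,0.5],0.3],[[0,0,0],[0,0,0],0],[[0,0,0],[0,0,0],0],[[0,0,0],[0,0,0],0],[[0,0,0],[0,0,0],0],[[0,0,0],[0,0,0],0],[[0,0,0],[0,0,0],0],[[0,0,0],[0,0,0],0],[[0,0,0],[0,0,0],0],[[0,0,0],[0,0,0],0]]'
python3 - <<'E'
from h import *
go([545.7,143.4,211],0.1385)
E
```

```text
t: 24.6
ee_pos: [546.0, 143.7, 211.9]
orientation: [3.134, 0.217, 0.002]
ft_force: [0.4, -0.5, -0.5]
width: 24.4
t 24.6 pos [546.  143.7 211.9] toolx [0.99  0.138 0.001] z [ 0.0013  0.     -1.    ] F [ 0.4 -0.5 -0.5] w 24.4 q6 [ 0.24  0.36  1.78 -0.    1.    0.1 ]
shift [-0.3  0.3  0.8]
turn [ 0.0001 -0.0013 -0.0003] shift in new frame [-0.3  0.3  0.9]
turn [-2.1000e-03 -2.0000e-04  3.1413e+00] shift in new frame [ 0.3 -0.3  0.9]
```

```bash
python3 -m handwheel '[[[0,0,0],[0,0,0],0],[[0,0,0],[0,0,0],0],[[0,0,0],[0,0,0],0],[[0,0,0],[0,0,0],0],[[0,0,0],[0,0,0],0],[[0,0,0],[0,2,0],0],[[0,0,0],[0,3,0],0],[[0,0,0],[0,4,0],0],[[0,0,0],[0,4,0],0],[[0,0,0],[0,4,0],0]]'
python3 - <<'E'
from h import *
go([556.0,69.1,211],0.1385)
E
```

```text
t: 25.43
ee_pos: [546.6, 127.6, 211.7]
orientation: [-3.132, -0.219, 0.003]
ft_force: [-1.2, 3.9, 1.1]
width: 18.1
t 25.43 pos [546.6 127.6 211.7] toolx [ 0.99   0.139 -0.002] z [-0.0022  0.0021 -1.    ] F [-1.2  3.9  1.1] w 18.1 q6 [0.21 0.35 1.79 0.   1.   0.07]
shift [ 1.2 59.3  0.6]
turn [-0.0024  0.0019  0.0012] shift in new frame [ 1.3 59.3  0.7]
turn [-3.0000e-03 -3.8000e-03 -3.1404e+00] shift in new frame [ -1.3 -59.3   0.7]
```

```bash
python3 -m handwheel '[[[-0.002,0.002,0.001],[0.4,4,0],0],[[0,0,0],[0.4,4,0],0],[[0,0,0],[0.2,4,0],0],[[0,0,0],[0,4,0],0],[[0,0,0],[0,4,0],0],[[0,0,0],[0,4,0],0],[[0,0,0],[0,4,0],0],[[0,0,0],[0,4,0],0],[[0,0,0],[0,4,0],0],[[0,0,0],[0,3,0],0]]'
python3 - <<'E'
from h import *
go([556.0,69.1,211],0.1385)
E
```

```text
t: 26.27
ee_pos: [552.6, 84.7, 211.7]
orientation: [-3.133, -0.216, 0.003]
ft_force: [-2.0, 3.8, 0.3]
width: 17.8
t 26.27 pos [552.6  84.7 211.7] toolx [ 0.991  0.137 -0.002] z [-0.0019  0.0012 -1.    ] F [-2.   3.8  0.3] w 17.8 q6 [ 0.13  0.35  1.79  0.    1.   -0.01]
shift [ 1.2 15.9  0.7]
turn [-0.0015  0.0017 -0.0009] shift in new frame [ 1.2 15.9  0.7]
turn [2.7000e-03 2.3000e-03 3.1407e+00] shift in new frame [ -1.2 -15.9   0.7]
```

```bash
python3 -m handwheel '[[[-0.001,0.0017,0],[0.4,3,0],0],[[0,0,0],[0.4,3,0],0],[[0,0,0],[0,3,0],0],[[0,0,0],[0,2,0],0],[[0,0,0],[0,1,0],0],[[0,0,0],[0,0,0],0],[[0,0,0],[0,0,0],0],[[0,0,0],[0,0,0],0],[[0,0,0],[0,0,0],0],[[0,0,0],[0,0,0],0]]'
python3 - <<'E'
from h import *
go([556.0,69.1,211],0.1385)
for n in ('wrist','scene','top'):
    im=snap(n,n+'15.png')
    for q in ('pointer','marker_line','boom_post'): print(n,q,[(round(x['score'],2),np.round(c2w(im,x['position']),1).tolist()) for x in ctrl.spot_point(im,q)[:1]])
    if n!='wrist':
        th=.1385;Rm=np.array([[np.cos(th),-np.sin(th)],[np.sin(th),np.cos(th)]])
        W=Rm@[75,-190]+[529.8,257.3];print(proj(im,[*W,185]))
E
```

```text
t: 27.1
ee_pos: [554.6, 71.0, 211.8]
orientation: [-3.134, -0.215, 0.003]
ft_force: [-1.5, 3.3, 1.1]
width: 18.0
t 27.1 pos [554.6  71.  211.8] toolx [ 0.991  0.137 -0.002] z [-1.7e-03  4.0e-04 -1.0e+00] F [-1.5  3.3  1.1] w 18.0 q6 [ 0.11  0.35  1.79  0.    1.   -0.03]
shift [1.2 2.1 0.8]
turn [-0.0006  0.0017 -0.0013] shift in new frame [1.2 2.1 0.8]
turn [2.6000e-03 1.0000e-03 3.1402e+00] shift in new frame [-1.2 -2.1  0.8]
wrist pointer [(0.81, [628.8, 81.5, 180.9])]
wrist marker_line [(0.72, [626.8, 78.5, 177.9])]
wrist boom_post [(0.6, [553.5, 63.3, 219.6])]
scene pointer [(0.61, [632.6, 81.9, 181.9])]
scene marker_line [(0.73, [617.3, 456.6, -0.5])]
scene boom_post [(0.65, [550.1, 70.7, 224.4])]
[[311.30828132 224.18511423]]
top pointer []
top marker_line []
top boom_post [(0.51, [568.0, -27.4, 1.8])]
[[295.4828981  156.69837921]]
```

View pics/wrist15.png

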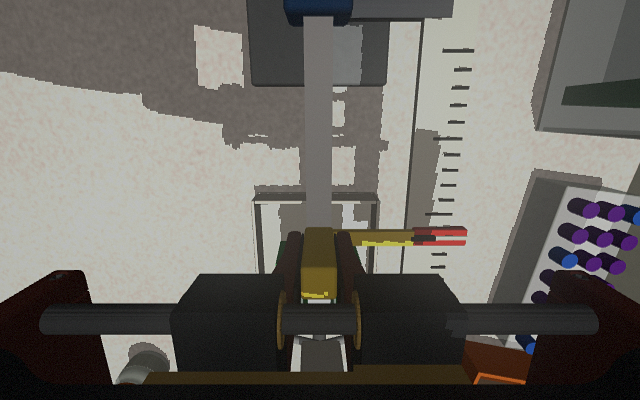

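```bash
python3 - <<'E'
import cv2
a=cv2.imread('pics/scene15.png')[170:270,260:380]
cv2.imwrite('pics/s15z.png',cv2.resize(a,None,fx=6,fy=6,interpolation=cv2.INTER_CUBIC))
a=cv2.imread('pics/top15.png')[140:210,230:350]
cv2.imwrite('pics/t15z.png',cv2.resize(a,None,fx=6,fy=6,interpolation=cv2.INTER_CUBIC))
E
```

```text
(no output)
```

View pics/s15z.png

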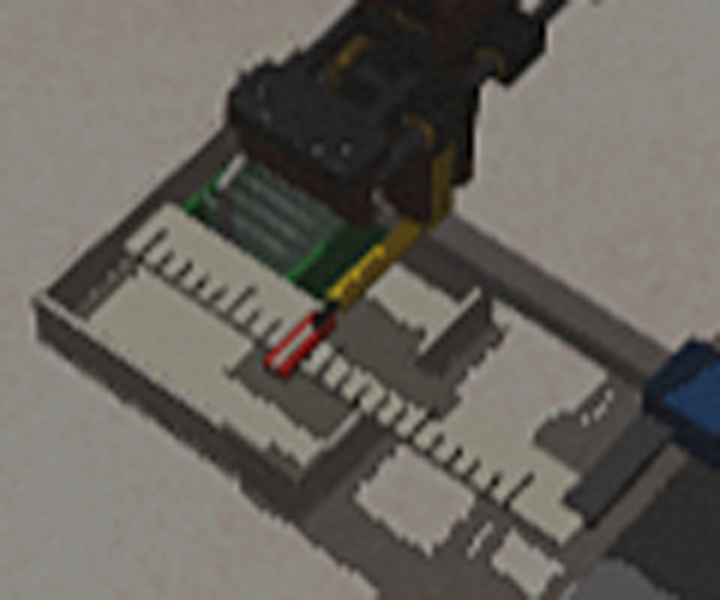

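View pics/t15z.png

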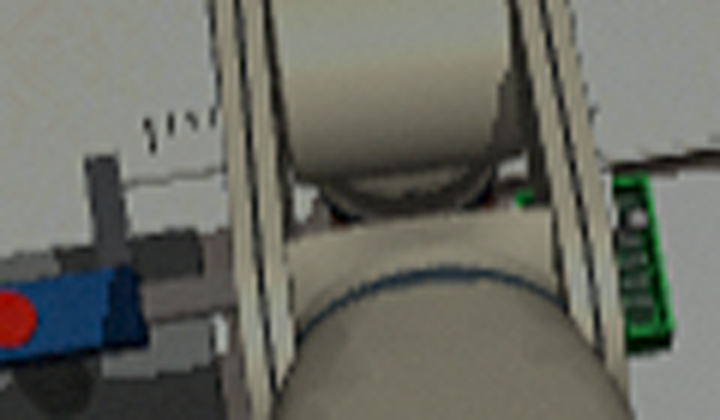

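Pointer and marker both show in the wrist picture, around (425,238). Zooming in there.

```bash
python3 - <<'E'
import cv2
a=cv2.imread('pics/wrist15.png')[200:280,345:485]
cv2.imwrite('pics/w15z.png',cv2.resize(a,None,fx=5.5,fy=7,interpolation=cv2.INTER_CUBIC))
E
```

```text
(no output)
```

View pics/w15z.png

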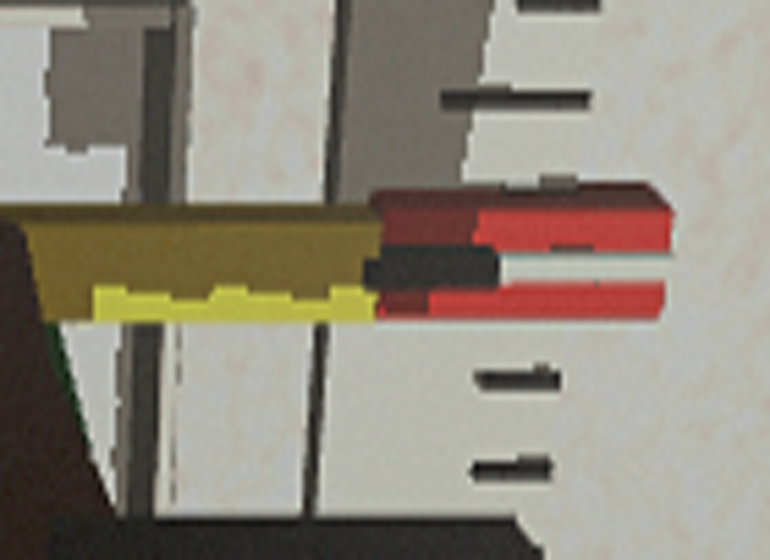

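```bash
python3 - <<'E'
from h import *
im=snap('wrist')
f=lambda p:(p[0]/5.5+345,p[1]/7+200)
th=.1385;Ri=np.array([[np.cos(th),np.sin(th)],[-np.sin(th),np.cos(th)]])
S=lambda p:(Ri@(p[:2]-[529.8,257.3])).round(1)
for p in ((515,98),(516,380),(511,468)): print('tick',S(ray(im,f(p),177)))
print('mark',S(ray(im,f((585,269.5)),185)),[S(ray(im,f((600,v)),185)) for v in (211,320)])
for z in (186,188,190,192): print('needle',z,S(ray(im,f((430,268)),z)),'end',S(ray(im,f((500,268)),z)),'arm',S(ray(im,f((200,222)),z)),S(ray(im,f((200,322)),z)))
go([556.0,69.1,211],0.1385)
E
```

```text
tick [  80.3 -175.1]
tick [  83.8 -205.1]
tick [  84.3 -215. ]
mark [  87.2 -189.5] [array([  88.2, -183.6]), array([  89.7, -194.8])]
needle 186 [  68.1 -188.9] end [  76.5 -188.9] arm [  40.3 -184.1] [  40.9 -194.4]
needle 188 [  67.4 -188. ] end [  75.6 -188. ] arm [  39.8 -183.3] [  40.4 -193.4]
needle 190 [  66.6 -187.1] end [  74.8 -187.1] arm [  39.4 -182.5] [  40.  -192.5]
needle 192 [  65.8 -186.2] end [  73.9 -186.2] arm [  38.9 -181.6] [  39.5 -191.5]
t 27.75 pos [554.6  71.  211.8] toolx [ 0.991  0.137 -0.002] z [-1.8e-03  5.0e-04 -1.0e+00] F [-1.1  4.3  0.5] w 17.9 q6 [ 0.11  0.35  1.79  0.    1.   -0.03]
shift [1.2 2.1 0.8]
turn [-0.0008  0.0017 -0.0015] shift in new frame [1.2 2.1 0.8]
turn [2.7000e-03 1.2000e-03 3.1401e+00] shift in new frame [-1.2 -2.1  0.8]
```

```bash
python3 -m handwheel '[[[0,0,0],[0,1.2,0],0],[[0,0,0],[0,0.6,0],0],[[0,0,0],[0,0,0],0],[[0,0,0],[0,0,0],0],[[0,0,0],[0,0,0],0],[[0,0,0],[0,0,0],0],[[0,0,0],[0,0,0],0],[[0,0,0],[0,0,0],0],[[0,0,0],[0,0,0],0],[[0,0,0],[0,0,0],0]]'
python3 - <<'E'
from h import *
go([556.0,69.1,211],0.1385)
th=.1385;Ri=np.array([[np.cos(th),np.sin(th)],[-np.sin(th),np.cos(th)]])
print(Ri@(ctrl.get_obs()['ee_pos'][:2]-[529.8,257.3]))
im=snap('wrist','w16.png')
a=cv2.imread('pics/w16.png')[200:280,345:485]
cv2.imwrite('pics/w16z.png',cv2.resize(a,None,fx=5.5,fy=7,interpolation=cv2.INTER_CUBIC))
E
```

```text
t: 28.58
ee_pos: [554.8, 69.4, 211.8]
orientation: [-3.133, -0.215, 0.003]
ft_force: [-1.9, 4.1, 0.8]
width: 17.6
t 28.58 pos [554.8  69.4 211.8] toolx [ 0.991  0.137 -0.002] z [-0.0018  0.001  -1.    ] F [-1.9  4.1  0.8] w 17.6 q6 [ 0.1   0.35  1.79  0.    1.   -0.04]
shift [1.2 0.4 0.8]
turn [-0.0012  0.0016 -0.0014] shift in new frame [1.2 0.4 0.8]
turn [2.6000e-03 1.9000e-03 3.1402e+00] shift in new frame [-1.2 -0.4  0.8]
[  -1.20858631 -189.59350682]
```

View pics/w16z.png

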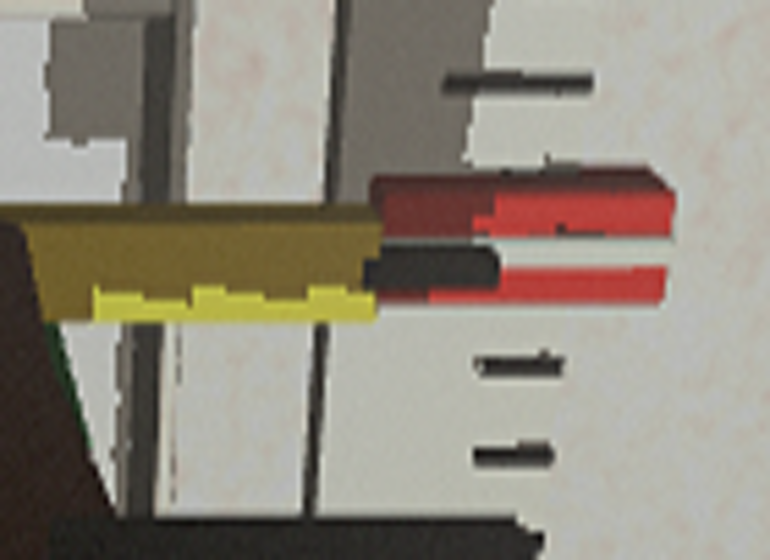

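```bash
python3 - <<'E'
from h import *
im=snap('scene','s16.png')
a=im['pixels'][170:270,260:380][...,::-1]
cv2.imwrite('pics/s16z.png',cv2.resize(a,None,fx=6,fy=6,interpolation=cv2.INTER_CUBIC))
th=.1385;Rm=np.array([[np.cos(th),-np.sin(th)],[np.sin(th),np.cos(th)]])
for l in ((62,-190,185),(97,-190,185),(60,-190,189),(75,-190,189)):
    W=Rm@l[:2]+[529.8,257.3]; print(l,((proj(im,[*W,l[2]])-[260,170])*6+2.5).round(0))
for q in ('basket','basket_loop','basket_grip','button_top','pointer'):
    print(q,[(round(x['score'],2),np.round(c2w(im,x['position']),1).tolist()) for x in ctrl.spot_point(im,q)[:1]])
o=ctrl.get_obs();print(o['t'],o['ee_pos'],o['width'])
E
```

```text
(62, -190, 185) [[330. 308.]]
(97, -190, 185) [[277. 361.]]
(60, -190, 189) [[333. 300.]]
(75, -190, 189) [[310. 322.]]
basket [(0.88, [566.1, -14.8, 74.8])]
basket_loop [(0.73, [568.5, -15.5, 189.7])]
basket_grip [(0.54, [618.1, 452.3, 5.3])]
button_top [(0.51, [526.0, 255.3, 198.1])]
pointer [(0.86, [629.4, 77.8, 179.9])]
28.9333 [554.76960659  69.33491428 211.7474185 ] 18.01171094255133
```

View pics/s16z.png

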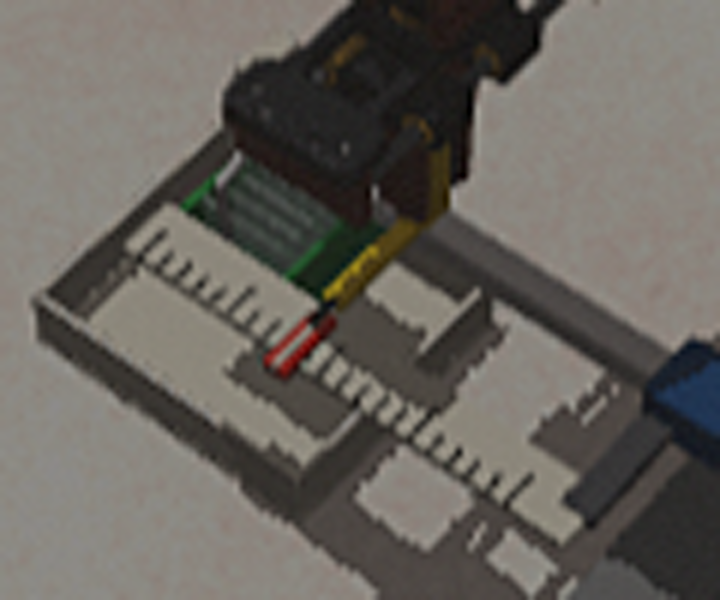

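```bash
python3 -c "
from workcell import ctrl
o=ctrl.get_obs();print(o['t'],o['ee_pos'],o['ft_force'],o['width'])
print(ctrl.close_job())"
```

```text
28.9333 [554.76960659  69.33491428 211.7474185 ] [-2.67682499  3.93656563 -0.03480687] 18.01171094255133
the job is handed in; nothing more can be done
None
```

The job is handed in at 28.9 s of the 67 s allowed. The basket hangs on the hook over the rinse tray, and the arm is still holding the boom at the red marker by the yellow post.

- **Basket:** I hung it by its hoop and let go. In the last scene picture its underside is at about 75 mm (76 expected on the seat).
- **Lock button:** I pushed it until it stopped, at about 27 N. Its top then measured about 198 mm, against 199 mm expected when fully in, and the boom slid freely afterwards.
- **Boom:** I drew it out about 75 mm. The last readings were a post grip of 18 mm and a spring pull of about 4 N.
- **Alignment:** By the scale ticks, the marker line is at 189.5–190.2 mm from the stand. The pointer is at 189.7 mm if it sits 188 mm above the bench, or 188.8 mm if 190 mm. I estimated that height rather than measuring it, so the pointer is within about 1.5 mm of the line and may be slightly short.
- **Disagreements:** In the last wrist picture the pointer's black line looks about 1 mm past the white line, which I put down to the slanted view. In the scene picture the two lie in one line. The network placed the pointer and marker 3–8 mm lower than I took them to be. It missed the marker in the last views and gave a wrong spot for the grip block in the final one, so I relied on my own pixel measurements.
- **Bystanders:** The marker read the same before and after the pull. I saw no sign that any other item moved, but I did not re-measure them.

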